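# Screw a barbed elbow into a clamped port and stop it on the pointer

### The arm

A 6-joint arm with a two-finger parallel gripper is mounted at the origin on a cart in front of the work surface, level with it; the furniture and walls round the work are solid. World frame = base frame: x ahead of the robot, y to its left, z up, the work surface at z = 0. Lengths are in mm, angles in rad, forces in N, time in s.
With the tool pointing down it reaches from about 300 to 850 mm from the base axis. Payload 4.2 kg.
Tool frame: the origin (TCP) lies at the centre of the arm's flange, where the gripper is bolted on; the fingertips stand 191 mm ahead of it and the grasp point (between the pads) lies 172 mm ahead of it; y points along the fingers, x is the direction in which the jaws open and shut, and the axes are right-handed (so a half turn about y gives the same grasp; the last joint's range is limited). The gripper opens to 91 mm and grips with 3 to 60 N. Pads are 32 mm wide; open, the fingers measure 118 mm over their backs; the gripper's body (76 mm by 178 mm) begins 60 mm behind the grasp point.
Start: joints at [1.277, 0.32, 1.565, -0, 1.257, -0.02], TCP at [155.472, 553.58, 404.776] pointing down, gripper open.
Joint ranges: [-3.11, 3.11], [-0.84, 2.01], [0.21, 2.61], [-1.34, 4.49], [0.05, 2.63], [-2.56, 2.56]. Speed limits (rad/s): [2.57, 2.57, 3.14, 3.14, 3.14, 3.14].

### API

Orientations are given as a rotation vector (axis times angle).
In Python, from workcell import * gives the robot as it stands. Calls block until the motion is done:
- move_pose(position, orientation): joint-space move of the TCP to a pose.
- line_to(position, frame=None, rate=150, max_force=None): straight line of the TCP; frame=None keeps the orientation; rate is the mean speed in mm/s. With max_force (N) it stops when the force on the tool has changed by that much, and returns True; else False.
- set_joints(angles): joint-space move.
- set_gripper(opening): finger opening in mm; the grip force is fixed at half the most; returns when the fingers have stopped.
- pause(seconds).
- ik(position, orientation): joint angles nearest the present ones, or None.
- sense(): the state.
- snapshot(name): name is "scene" or "side" or "wrist"; returns a dict with "image" (384x512x3 uint8, red, green, blue), "depth" (384x512 float32, mm along the optical axis (not along the pixel's ray), 0 where there is no reading), "fx", "fy", "cx", "cy" (pixels), "distortion" ([k1, k2, p1, p2, k3] as OpenCV has them; the pictures are not rectified), "pose" (4x4, takes a point from camera to world coordinates). Camera axes: x right, y down, z forward; pixel columns grow to the right and rows downward; lengths in mm; the calibration is good to about 2 mm. A picture is of the moment at which its call begins.
A pose or a line that the arm cannot do raises MotionError and nothing moves.
- hand_in(): hands the job in, once; it reports no verdict.
Trained networks look in a picture, given as the dict that the camera call returned (one of the last four; its "shot" number tells which), for a name from the list of things; names that differ only in an ending like _2 or _b are one class to them, and where a whole thing is asked for, a point or a joint stands for the part that bears it (a point fixed in the world has none). Each returns a list of dicts, best first, with "confidence" (0 to 1); they miss things now and then, are a little off and sometimes report something else, mostly with a low value. They report only what shows in the picture. A call takes as long as a camera call. They do not tell look-alikes from the thing itself.
- masks_of(picture, thing): "pixels" (384x512 bool, what is visible of it) and "location" ([column, row] in pixels, amid what is visible of it).
- tip_of(picture, thing): "location" ([column, row] in pixels: a listed point, or the origin of a listed thing).
The state is a dict: "t": time; "joint_pos": joint angles; "qd": joint speeds; "effort": joint torques, N m; "eef_pos": TCP position; "ee_rot": TCP orientation; "contact_force": force on the tool from outside, world axes, zero at the start; "moment": the same for the moment, N m; "finger_gap": finger opening in mm.
Only numpy, scipy, OpenCV 4.12 (cv2) and the standard library are available. Lean on these libraries where they do the work, as an engineer would, in place of code of your own. Each camera call takes 0.05 s, during which the arm holds its last target.

### The job

Pull the grey dust plug out of the port held in the small bench vice and stand it upright on the worktop beside the vice. Then lower the brass barbed elbow into the port with its two lugs through the two slots and screw it clockwise against the rubber seal until the hose barb points the way of the raised pointer on the port's rim. Do not over-tighten it well past the pointer, let go of it there, and leave the flask, vial and beaker alone.

Things in the scene. Friction and masses are not known exactly. Their poses are not given: they have to be found in the camera images.
- port: Round aluminium female port, 64 mm across, fixed in a dark steel bench vice (base 86 x 124 mm). Origin on the bore's axis at worktop height, z up. The flat rim is at z = 75 mm. +x is the way of the raised dark pointer, a rib 8 mm wide and 4 mm high on the rim, 25 to 47 mm off the axis. Vice jaws at +y and -y, 58 mm high; T-handle at -y, to 82 mm off the axis.
- port_mouth (a point): Centre of the port's mouth at rim height; axes as the port. The bore is 23 mm wide. From each of its two slots a screw ramp runs clockwise (from above) under the lip, sinking 0.06 mm per degree. Turned from the slots, an elbow meets rising resistance at about 40 degrees and a hard stop at about 100. Friction keeps it where it is let go.
- port_slot (a point): Slot in the port's mouth, 75 degrees counterclockwise (from above) of the pointer; point at rim height, 14.5 mm off the axis. Slots are straight, 10 mm wide, to 18 mm off the axis; a like one lies opposite. An elbow entered with its barb over this slot points along the pointer after 75 degrees clockwise; entered half a turn round it ends the wrong way.
- seal (a joint): Sprung rubber seal at the bottom of the bore: how far it is pressed down, in m (0 free, at most 0.006). Its top lies 14.9 mm below the rim when free; it pushes back with 5 N per mm. With the elbow screwed to the pointer it is pressed 1.5 to 2 mm.
- elbow_grip (a point): Loose brass elbow, standing on its foot: point on its upright axis, 62 mm above the foot, in the hexagon on top (24 mm across flats, 46 to 76 mm above the foot, two flats parallel to the barb). z up, x along the hose barb. Under the hexagon a round body 26 mm across, 22 to 46 mm above the foot. About 0.11 kg.
- elbow_foot (a point): Centre of the underside of the elbow's shank; axes as elbow_grip. The shank is 20 mm across with a tapered end, up to 22 mm above the foot. Two round lugs 6 mm thick stick out of it along +x (under the barb) and -x, to 16 mm off the axis, centres 6 mm above the foot.
- barb_tip (a point): End of the elbow's hose barb, 48 mm from the elbow's axis along its x and 34 mm above its foot; the barb is 8 to 15 mm thick.
- plug_grip (a point): Loose grey dust plug: point on its axis, 36 mm above its foot, z up. A round knob 22 mm across (14 to 46 mm above the foot), a flange 40 mm across and 4 mm thick under it, then a stub 20 mm across and 10 mm long. At the start the stub sits loosely in the bore, flange on the rim; it pulls straight up.
- flask: Conical glass flask with a stopper, 75 mm wide, 114 mm high, a bystander; origin at the centre of its underside.
- vial: Small dark screw-cap vial, 25 mm wide, 60 mm high, a bystander; origin at the centre of its underside.
- small_beaker: Small glass beaker, 60 mm wide, 70 mm high, a bystander; origin at the centre of its underside.
Mind the look-alikes: they are no part of the job. Leave any blue or brown look-alike of the part that bears plug_grip alone.

How it is judged:
By the outcome, as a careful person would: the job done as asked, in the order asked, and still so for the second after the job is handed in, with the robot touching nothing.
It also fails if it takes over 54 s, if anything falls off the work surface, if the arm or the gripper's body presses on something with over 40 N, if the wrist force passes 120 N, or if a joint passes its speed limit or range.

## Working session

There is one attempt and no reset: what is moved stays moved. The work goes in short steps, each a Python script; the robot and the scene stay as the last script left them, time stands still between calls to the robot, and variables do not carry over. Pictures are saved under pics/ and viewed, and the job is handed in when it is done.

```bash
ls; mkdir -p pics; cat > h.py <<'E'
from workcell import *
import numpy as np, cv2
from scipy.spatial.transform import Rotation as R
def save(p,name,crop=None,scale=1):
    im=p["image"][:,:,::-1].copy()
    if crop: 
        c0,r0,c1,r1=crop; im=im[r0:r1,c0:c1]
    if scale!=1: im=cv2.resize(im,None,fx=scale,fy=scale,interpolation=cv2.INTER_CUBIC)
    cv2.imwrite("pics/"+name,im)
def K(p): return np.array([[p["fx"],0,p["cx"]],[0,p["fy"],p["cy"]],[0,0,1.]])
def ray(p,uv):
    n=cv2.undistortPoints(np.array([[uv]],float),K(p),np.array(p["distortion"],float))[0,0]
    P=np.array(p["pose"]); d=P[:3,:3]@np.array([n[0],n[1],1.]); return P[:3,3],d
def at_z(p,uv,z):
    o,d=ray(p,uv); return o+d*(z-o[2])/d[2]
def at_depth(p,uv,rad=2):
    o,d=ray(p,uv); c,r=int(round(uv[0])),int(round(uv[1]))
    w=p["depth"][max(0,r-rad):r+rad+1,max(0,c-rad):c+rad+1]; w=w[w>0]
    return o+d*np.median(w) if len(w) else None
def cloud(p,mask=None):
    m=p["depth"]>0
    if mask is not None: m&=mask
    r,c=np.nonzero(m); n=cv2.undistortPoints(np.stack([c,r],1).astype(float)[:,None],K(p),np.array(p["distortion"],float))[:,0]
    P=np.array(p["pose"]); X=np.c_[n,np.ones(len(n))]*p["depth"][r,c][:,None]
    return X@P[:3,:3].T+P[:3,3], np.stack([c,r],1)
def proj(p,X):
    P=np.array(p["pose"]); Xc=(np.atleast_2d(X)-P[:3,3])@P[:3,:3]
    return cv2.projectPoints(Xc,np.zeros(3),np.zeros(3),K(p),np.array(p["distortion"],float))[0][:,0]
E
cat > a.py <<'E'
from h import *
np.set_printoptions(precision=1,suppress=True)
for n in ["scene","side","wrist"]:
    p=snapshot(n); save(p,n+"0.png",scale=1.5)
    print(n,p["pose"][:3,3],p["fx"])
    for t in ["port_mouth","port_slot","elbow_grip","elbow_foot","barb_tip","plug_grip","flask","vial","small_beaker","port"]:
        for d in tip_of(p,t)[:4]:
            q=at_depth(p,d["location"]); print(t,round(d["confidence"],2),np.array(d["location"]),q)
s=sense(); print(s)
E
python3 a.py
```

```text
pics
scene [ -34.7 -951.8  578.2] 436.03447834882326
port_mouth 0.96 [194.7 188.4] [ 513.9 -115.5   77.5]
port_slot 0.63 [197.7 186.8] [ 522.7 -116.4   79.7]
elbow_grip 0.84 [239.2 237.2] [ 463.3 -354.    70.6]
elbow_foot 0.88 [238.6 264.4] [ 461.3 -354.7    0.7]
plug_grip 0.66 [208.2 237. ] [ 440.3 -272.7   39.9]
plug_grip 0.63 [137.1 197.6] [435.7  58.9   5.9]
plug_grip 0.57 [197.4 178.9] [ 525.  -113.3  100.2]
plug_grip 0.46 [241.5 215. ] [ 562.7 -243.2   38.6]
flask 0.83 [318.9 245.3] [ 571.9 -482.3   69.8]
vial 0.71 [273.4 221.7] [ 643.8 -273.8    2.5]
small_beaker 0.97 [281.4 313.6] [ 409.6 -539.7   19.7]
port 0.92 [194.1 210.7] [ 502.7 -124.5   20.2]
side [422.9 433.5 561.5] 366.4941336998461
port_mouth 0.93 [239.7 249.2] [523.5 -88.5  81.2]
port_mouth 0.34 [242.1 235.5] [519.5 -93.9 111.7]
port_mouth 0.19 [243.3 241.1] [516.9 -92.3  99.5]
port_mouth 0.18 [210.8 186.9] [ 659.  -386.7   22.9]
port_slot 0.62 [245.6 242.3] [513.  -95.2  94.5]
port_slot 0.25 [244.6 275. ] [508.6 -57.5  44.9]
elbow_grip 0.66 [282.3 185.9] [ 461.7 -336.5   77.9]
elbow_foot 0.53 [279.4 211.3] [ 464.6 -328.     5.9]
plug_grip 0.66 [242.3 234. ] [519.6 -97.  112.8]
plug_grip 0.55 [282.8 308.1] [429.5  11.2  46.7]
plug_grip 0.48 [286.6 211.4] [ 444.6 -275.5   45.9]
flask 0.96 [204.7 191. ] [ 676.2 -383.4    9.8]
vial 0.57 [201.  222.9] [ 650.4 -249.8    4.8]
port 0.75 [242.9 277.1] [511.5 -54.8  41.5]
wrist [ 81.3 576.  385.7] 272.1184331848629
{'t': 1.65, 'joint_pos': array([ 1.3,  0.3,  1.6,  0. ,  1.3, -0. ]), 'qd': array([ 0.,  0.,  0.,  0., -0.,  0.]), 'effort': array([ -0. , -41.2, -23.2,   0.1,   0. ,  -0. ]), 'eef_pos': array([155.5, 553.6, 404.8]), 'ee_rot': array([-1.3, -1. ,  1. ]), 'contact_force': array([ 0.3, -0.5,  0. ]), 'moment': array([-0., -0.,  0.]), 'finger_gap': 90.94669326474158}
```

View pics/scene0.png

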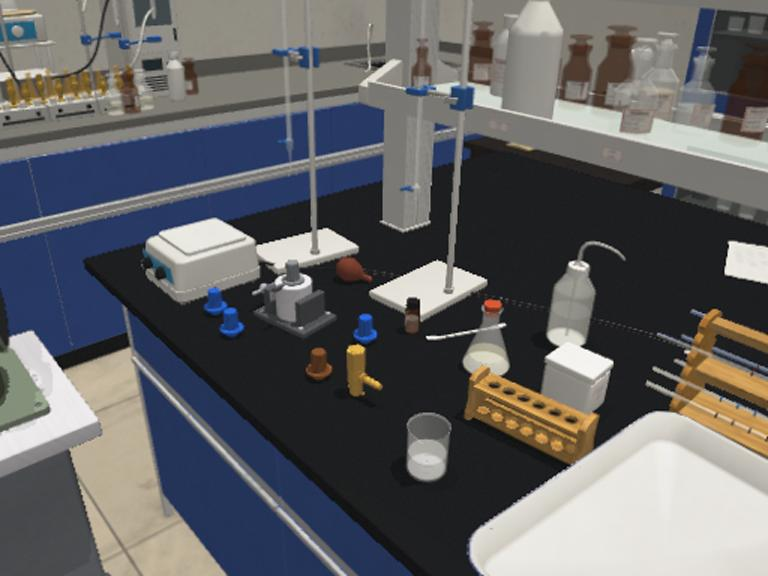

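View pics/side0.png

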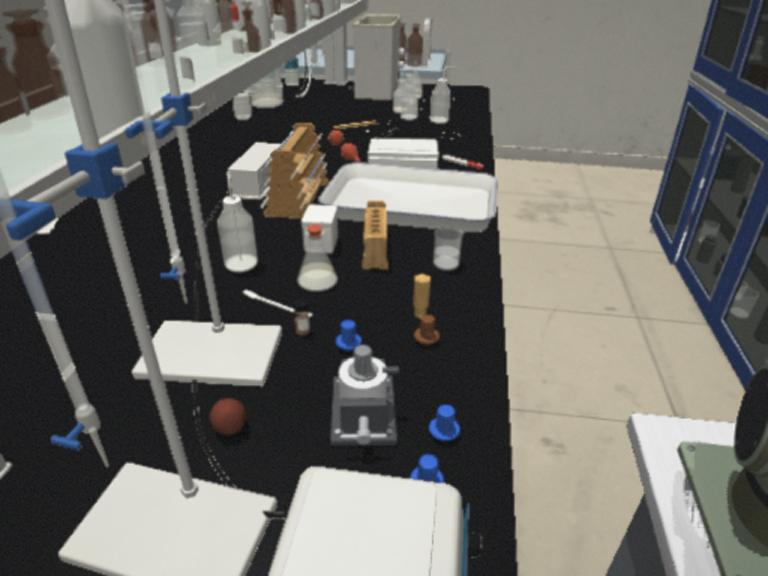

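```bash
python3 - <<'E'
from h import *
s=sense(); print(R.from_rotvec(s["ee_rot"]).as_matrix().round(3))
E
```

```text
[[ 0.27   0.    -0.963]
 [ 0.963  0.     0.27 ]
 [ 0.    -1.     0.   ]]
```

```bash
python3 - <<'E'
from h import *
np.set_printoptions(precision=1,suppress=True)
p=snapshot("scene"); 
for uv in [(209,165),(207,100),(300,190),(305,110),(192,35),(308,64)]: print(uv,at_depth(p,uv,1))
q=snapshot("side")
for uv in [(125,325),(90,200),(63,110),(145,215),(120,90),(70,115)]: print(uv,at_depth(q,uv,1))
w=snapshot("wrist"); print(w["pose"])
X,_=cloud(p); X2,_=cloud(q); X=np.r_[X,X2]
rr=np.hypot(X[:,0],X[:,1]); an=np.degrees(np.arctan2(X[:,1],X[:,0]))
m=(X[:,2]>130)&(rr<800)&(rr>150)&(an<90)&(an>-60)
H,xe,ye=np.histogram2d(X[m,0],X[m,1],bins=[np.arange(0,801,50),np.arange(-500,801,50)])
for i,j in zip(*np.nonzero(H>3)): print(xe[i],ye[j],int(H[i,j]),end='; ')
def Rm(a):
    return R.from_matrix(np.array([[np.sin(a),0,np.cos(a)],[-np.cos(a),0,np.sin(a)],[0,-1,0]])).as_rotvec()
for a in range(0,360,45):
    print(a, ik([500,-220,404],Rm(np.radians(a))))
print(sense()["t"])
E
cat >> h.py <<'E'
def Rm(a):  # tool down, tool z (camera side) at heading a (rad)
    return R.from_matrix(np.array([[np.sin(a),0,np.cos(a)],[-np.cos(a),0,np.sin(a)],[0,-1,0]])).as_rotvec()
E
```

```text
(209, 165) [693.5  70.8  29.5]
(207, 100) [693.4  70.7 235.5]
(300, 190) [ 783.2 -232.9   32.5]
(305, 110) [ 782.2 -230.3  259.7]
(192, 35) [698.  141.4 408.2]
(308, 64) [ 772.4 -237.9  376.7]
(125, 325) [692.7  80.5  32.5]
(90, 200) [690.9  78.6 290.8]
(63, 110) [684.9  90.5 419.5]
(145, 215) [ 779.4 -220.8   34.4]
(120, 90) [ 782.5 -218.8  339.5]
(70, 115) [682.8  83.7 411.1]
[[  0.3   0.9   0.3  81.3]
 [  1.   -0.3  -0.1 576. ]
 [  0.    0.3  -1.  385.7]
 [  0.    0.    0.    1. ]]
650 50 4349; 650 100 323; 650 150 1626; 700 -250 28; 700 50 262; 700 100 55; 700 150 1332; 750 -250 141; 750 -200 124; 750 -150 2049; 0 [-0.4  0.3  1.6  0.   1.2  1.1]
45 [-0.4  0.3  1.6  0.   1.2  0.3]
90 [-0.4  0.3  1.6  0.   1.2 -0.4]
135 [-0.4  0.3  1.6  0.   1.2 -1.2]
180 [-0.4  0.3  1.6 -0.   1.2 -2. ]
225 None
270 None
315 [-0.4  0.3  1.6  0.   1.2  1.9]
1.8
```

```bash
python3 - <<'E'
from h import *
np.set_printoptions(precision=1,suppress=True)
move_pose([455,-205,404],Rm(np.radians(155)))
p=snapshot("wrist"); np.save("w1.npy",p,allow_pickle=True); save(p,"w1.png",scale=1.5)
for t in ["port_mouth","port_slot","elbow_grip","elbow_foot","barb_tip","plug_grip"]:
    for d in tip_of(p,t)[:4]:
        print(t,round(d["confidence"],2),np.array(d["location"]),at_depth(p,d["location"]))
print(sense()["t"])
E
```

```text
port_mouth 0.97 [354.2 199.6] [ 511.9 -105.6   96.5]
port_slot 0.74 [343.8 201.9] [ 516.7 -114.1   79.8]
elbow_foot 0.53 [172.1 219.6] [ 418.  -239.7  232.4]
plug_grip 0.89 [335.6 102.3] [409.7 -74.1  46.9]
plug_grip 0.71 [204.9 195.8] [ 446.9 -268.7   46.7]
plug_grip 0.7 [265.1 261.4] [ 426.1 -185.5  308.8]
plug_grip 0.7 [401.6  85.2] [423.8   5.2  47.1]
5.0167
```

View pics/w1.png

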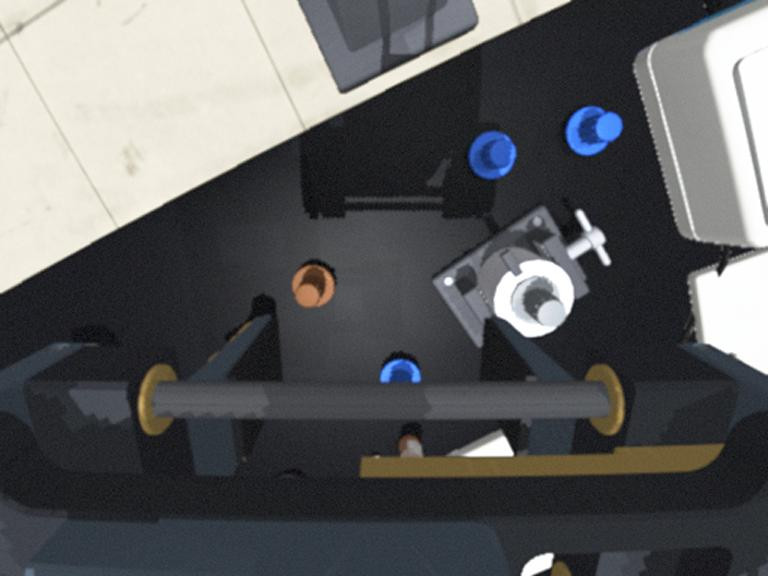

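```bash
python3 - <<'E'
from h import *
np.set_printoptions(precision=1,suppress=True)
p=np.load("w1.npy",allow_pickle=True).item()
X,c=cloud(p)
m=(np.hypot(X[:,0]-515,X[:,1]+105)<70)&(X[:,2]>30)&(X[:,2]<130)
X=X[m];c=c[m]
h,e=np.histogram(X[:,2],bins=np.arange(30,131,2)); print([(int(a),int(b)) for a,b in zip(e,h)])
t=X[X[:,2]>107]; print("knob top",t.mean(0),len(t),t.min(0),t.max(0))
r=X[(X[:,2]>72)&(X[:,2]<84)]
hull=cv2.convexHull(r[:,:2].astype(np.float32))
print("rim minmax",r.min(0),r.max(0))
im=p["image"]; 
save(p,"w1c.png",crop=(290,120,410,240),scale=5)
E
```

```text
[(30, 31), (32, 33), (34, 28), (36, 47), (38, 55), (40, 80), (42, 57), (44, 28), (46, 44), (48, 37), (50, 29), (52, 44), (54, 47), (56, 166), (58, 573), (60, 43), (62, 22), (64, 26), (66, 22), (68, 22), (70, 24), (72, 28), (74, 608), (76, 400), (78, 322), (80, 235), (82, 17), (84, 9), (86, 16), (88, 9), (90, 16), (92, 17), (94, 15), (96, 18), (98, 20), (100, 19), (102, 18), (104, 20), (106, 26), (108, 30), (110, 176), (112, 120), (114, 0), (116, 0), (118, 0), (120, 0), (122, 0), (124, 0), (126, 0), (128, 0)]
knob top [520.  -99.9 111.4] 337 [ 510.3 -110.9  107. ] [532.1 -87.6 113.9]
rim minmax [ 474.5 -130.5   72.1] [552.7 -67.4  84. ]
```

View pics/w1c.png

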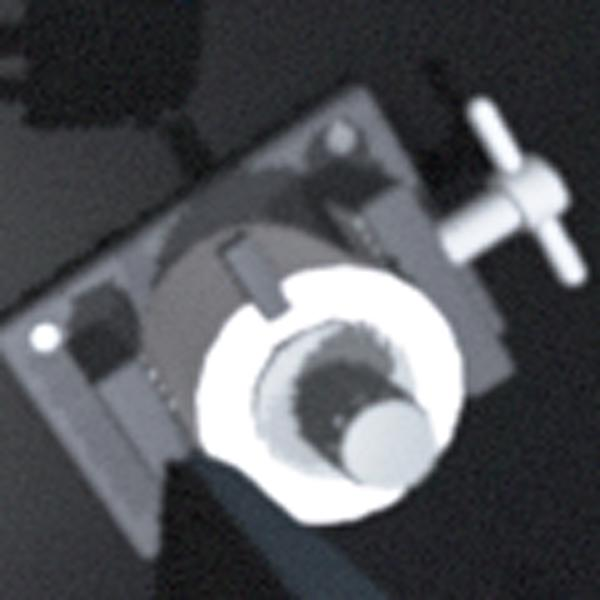

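```bash
cat > portfit.py <<'E'
from h import *
from scipy.optimize import least_squares
def portfit(p,c0=(520,-100)):
    X,c=cloud(p)
    m=(np.hypot(X[:,0]-c0[0],X[:,1]-c0[1])<55)&(X[:,2]>72)&(X[:,2]<84)
    X=X[m]
    # re-intersect pixel rays at rim plane is noisy-free in xy
    c=c[m]; low=X[:,2]<77.5
    Q=np.array([at_z(p,u,75.) for u in c])
    # outer boundary per angle
    C=np.array(c0,float)
    for _ in range(6):
        d=Q[:,:2]-C; a=np.degrees(np.arctan2(d[:,1],d[:,0])); r=np.hypot(*d.T)
        B=[]
        for k in range(-180,180,6):
            s=(a>=k)&(a<k+6)
            if s.sum()>2:
                j=np.argmax(np.where(s,r,0)); B.append(Q[j,:2])
        B=np.array(B)
        f=least_squares(lambda x:np.hypot(B[:,0]-x[0],B[:,1]-x[1])-x[2],[*C,32],loss="soft_l1",f_scale=0.7)
        C=f.x[:2]
    Q79=np.array([at_z(p,u,79.) for u in c]); d=Q79[:,:2]-C; r=np.hypot(*d.T)
    s=(r>34)&(r<50)
    s2=(X[:,2]>77.5)&(r>23)&(r<50)
    return C,f.x[2],np.degrees(np.arctan2(*d[s].mean(0)[::-1])),s.sum(),np.degrees(np.arctan2(*d[s2].mean(0)[::-1])),s2.sum()
if __name__=="__main__":
    p=np.load("w1.npy",allow_pickle=True).item()
    print(portfit(p))
    for u in [(246,285),(243,240)]: pass
    a=at_z(p,(290+230/5,120+240/5),79); b=at_z(p,(290+277/5,120+308/5),79); a2=at_z(p,(290+245/5,120+235/5),79); b2=at_z(p,(290+290/5,120+295/5),79)
    for u,v in [(a,b),(a2,b2)]:
        d=u-v; print(u,v,np.degrees(np.arctan2(d[1],d[0])))
    X,c=cloud(p); m=(np.hypot(X[:,0]-520,X[:,1]+100)<20)&(X[:,2]>109)
    Q=np.array([at_z(p,u,111.) for u in c[m]]); print("knob",Q.mean(0),np.ptp(Q,axis=0),(Q.max(0)+Q.min(0))/2)
E
python3 portfit.py
```

```text
(array([520.28043145, -99.04554904]), np.float64(31.554907618093893), np.float64(-169.20015694579945), np.int64(86), np.float64(-169.28564909842538), np.int64(143))
[ 474.90207642 -108.22391796   79.        ] [ 494.52720909 -103.81258712   79.        ] -167.3316327676519
[ 475.26564042 -104.67757639   79.        ] [492.89341866 -99.99847695  79.        ] -165.13427427321955
knob [520.71801096 -99.44640997 111.        ] [2.22038445e+01 2.19808840e+01 1.13686838e-13] [520.62586703 -99.70422031 111.        ]
```

```bash
python3 - <<'E'
from h import *
np.set_printoptions(precision=1,suppress=True)
a=np.radians(170); P=[520.5,-99.6]
set_gripper(56)
move_pose([*P,172+135],Rm(a))
print("stop",line_to([*P,172+103],rate=100,max_force=15))
set_gripper(0); s=sense(); print(s["finger_gap"],s["contact_force"],s["eef_pos"])
line_to([*P,172+135],rate=80)
s=sense(); print(s["finger_gap"],s["contact_force"],s["t"])
p=snapshot("wrist"); save(p,"w2.png",scale=1.5)
E
```

```text
stop False
21.38425218676571 [0.  0.1 1.7] [520.6 -99.6 275.2]
21.416495823307905 [-0.3  0.1 -0.6] 8.0333
```

View pics/w2.png

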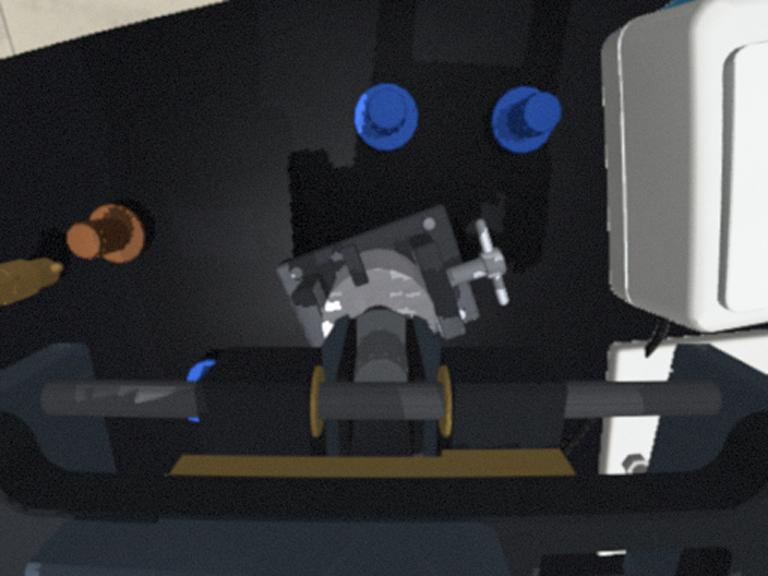

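```bash
python3 - <<'E'
from h import *
np.set_printoptions(precision=1,suppress=True)
a=np.radians(170); P=[455,-168]
line_to([*P,172+135],rate=220)
line_to([*P,172+50],rate=200)
print("stop",line_to([*P,172+36],rate=40,max_force=5))
s=sense(); print(s["finger_gap"],s["contact_force"],s["eef_pos"]-[0,0,172])
set_gripper(50)
line_to([*P,172+120],rate=200)
# look at elbow and port
move_pose([400,-215,404],Rm(np.radians(190)) ) if ik([400,-215,404],Rm(np.radians(190))) is not None else print("noik")
p=snapshot("wrist"); np.save("w3.npy",p,allow_pickle=True); save(p,"w3.png",scale=1.5)
print(sense()["t"])
E
```

```text
stop True
20.948076439824195 [-0.2  0.5  4.5] [ 455.5 -168.1   37.9]
11.4333
```

View pics/w3.png

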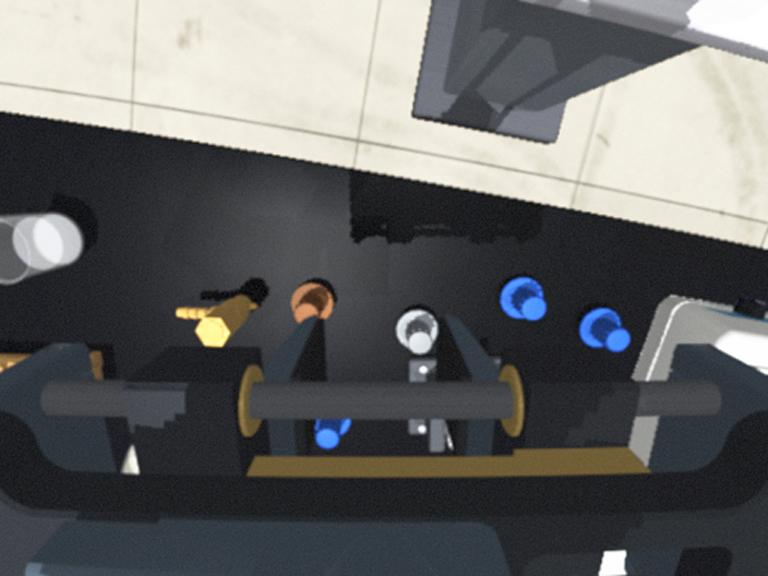

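```bash
cat > elb.py <<'E'
from h import *
np.set_printoptions(precision=1,suppress=True)
p=np.load("w3.npy",allow_pickle=True).item()
X,c=cloud(p)
m=(np.hypot(X[:,0]-463,X[:,1]+354)<80)&(X[:,2]>8)
X=X[m];c=c[m]
h,e=np.histogram(X[:,2],bins=np.arange(0,90,4)); print([(int(a),int(b)) for a,b in zip(e,h)])
t=X[:,2]>72; print("top",X[t].mean(0),t.sum(),X[t].min(0),X[t].max(0))
Q=np.array([at_z(p,u,76.) for u in c[t]]); print(Q.mean(0),Q.min(0),Q.max(0))
C=Q.mean(0)
hull=cv2.minAreaRect(Q[:,:2].astype(np.float32)); print(hull)
b=(X[:,2]>25)&(X[:,2]<46)&(np.hypot(X[:,0]-C[0],X[:,1]-C[1])>18)
print("barb",b.sum(),X[b].mean(0))
d=X[b][:,:2]-C[:2]; rr=np.hypot(*d.T); print("barb range",rr.min(),rr.max(),np.degrees(np.arctan2(*d.mean(0)[::-1])))
far=rr>rr.max()-8; print(X[b][far].mean(0),np.degrees(np.arctan2(*d[far].mean(0)[::-1])))
v=np.linalg.svd(d-d.mean(0))[2][0]; print("axis",np.degrees(np.arctan2(v[1],v[0])))
save(p,"w3c.png",crop=(100,170,240,260),scale=5)
E
python3 elb.py
```

```text
[(0, 0), (4, 0), (8, 29), (12, 92), (16, 6), (20, 3), (24, 23), (28, 27), (32, 50), (36, 137), (40, 46), (44, 69), (48, 29), (52, 35), (56, 28), (60, 33), (64, 36), (68, 34), (72, 61), (76, 306), (80, 0), (84, 0)]
top [ 463.4 -338.1   77. ] 367 [ 451.6 -352.2   72.1] [ 476.9 -325.    79.7]
[ 463.9 -338.5   76. ] [ 450.8 -351.9   76. ] [ 477.5 -323.8   76. ]
((463.7793273925781, -338.60418701171875), (25.034591674804688, 28.638696670532227), 67.10065460205078)
barb 163 [ 464.3 -362.3   38.4]
barb range 18.13265398873009 65.4990672110135 -89.00267666682876
[ 444.  -278.7   41.3] 108.36892724062209
axis 103.50358134757123
```

View pics/w3c.png

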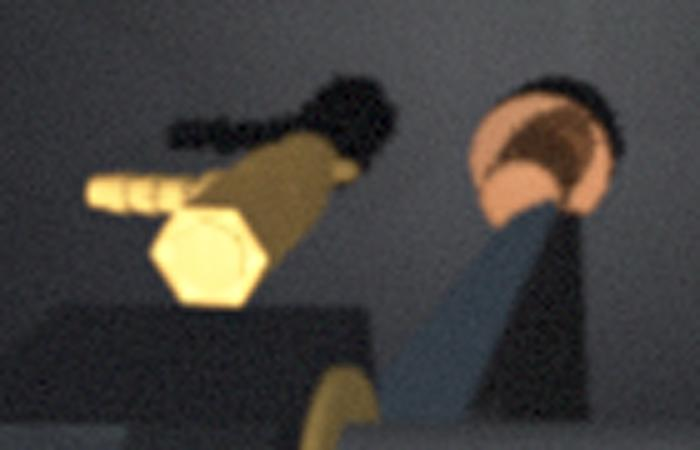

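```bash
cat >> elb.py <<'E'
print('----')
C=np.array([463.8,-338.5])
b=b&(X[:,1]<C[1]-16); d=X[b][:,:2]-C; rr=np.hypot(*d.T)
print(b.sum(),rr.max(),np.degrees(np.arctan2(d[:,1].mean(),d[:,0].mean())))
far=rr>36; print(X[b][far].mean(0),np.degrees(np.arctan2(*d[far].mean(0)[::-1])))
v=np.linalg.svd(d-d.mean(0))[2][0]; print("axis",np.degrees(np.arctan2(v[1],v[0])))
for z in (34,36):print(at_z(p,(100+88/5,170+193/5),z))
E
python3 elb.py | sed -n '/----/,$p'
python3 - <<'E'
from h import *
np.set_printoptions(precision=1,suppress=True)
for n in ["scene","side"]:
    p=snapshot(n)
    X,c=cloud(p); m=(np.hypot(X[:,0]-464,X[:,1]+340)<20)&(X[:,2]>66)&(X[:,2]<85)
    print(n,m.sum(),(X[m].min(0)+X[m].max(0))/2,np.ptp(X[m],axis=0))
    for t,z in [("elbow_grip",62),("elbow_foot",0),("barb_tip",34)]:
        for d in tip_of(p,t)[:2]: print(t,d["confidence"],at_z(p,d["location"],z))
    save(p,n+"3.png",crop=(130,120,330,290) if n=="scene" else (200,150,350,310),scale=4)
print(sense()["t"])
E
```

```text
----
146 48.42650204135395 -85.16815933559103
[ 467.8 -379.8   38.1] -84.42182237671832
axis -79.1070713672471
[ 471.8 -388.2   34. ]
[ 470.9 -387.3   36. ]
scene 110 [ 467.  -343.2   72.2] [27.6 28.1 12.2]
elbow_grip 0.87 [ 472.1 -346.1   62. ]
elbow_foot 0.83 [ 460.7 -345.3    0. ]
barb_tip 0.56 [ 474.4 -384.2   34. ]
side 74 [ 464.9 -339.6   73.1] [21.2 25.3 13.6]
elbow_grip 0.59 [ 471.  -353.8   62. ]
elbow_foot 0.5 [ 472.  -343.9    0. ]
11.8333
```

View pics/scene3.png

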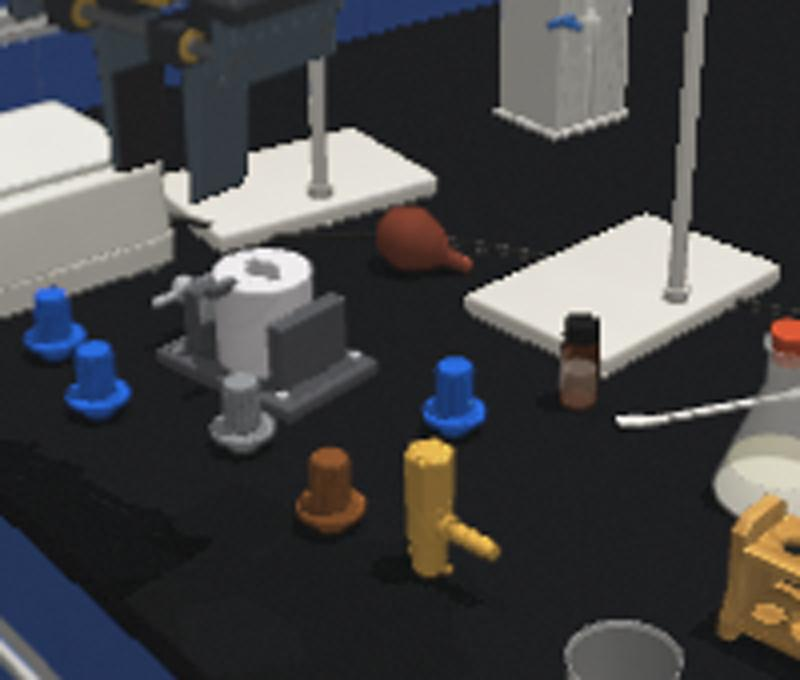

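```bash
python3 - <<'E'
from h import *
np.set_printoptions(precision=1,suppress=True)
p=np.load("w3.npy",allow_pickle=True).item()
X,c=cloud(p); m=(np.hypot(X[:,0]-455,X[:,1]+168)<25)&(X[:,2]>41)&(X[:,2]<52)
Q=np.array([at_z(p,u,46.) for u in c[m]]); print("knob w3",m.sum(),Q.mean(0),np.ptp(Q,axis=0),(Q.max(0)+Q.min(0))/2)
for a in (98.5,85.8,10.8): print(a,ik([464,-339,300],Rm(np.radians(a))),ik([520,-99,300],Rm(np.radians(a))))
E
```

```text
knob w3 211 [ 455.7 -167.6   46. ] [22.7 22.6  0. ] [ 455.7 -167.2   46. ]
98.5 [-0.7  0.4  1.7  0.   1.  -0.8] [-0.2  0.3  1.8  0.   1.  -0.4]
85.8 [-0.7  0.4  1.7 -0.   1.  -0.6] [-0.2  0.3  1.8 -0.   1.  -0.1]
10.8 [-0.7  0.4  1.7 -0.   1.   0.7] [-0.2  0.3  1.8 -0.   1.   1.2]
```

```bash
python3 - <<'E'
from h import *
from portfit import portfit
np.set_printoptions(precision=1,suppress=True)
move_pose([540,-96,370],Rm(np.radians(170)))
p=snapshot("wrist"); np.save("w4.npy",p,allow_pickle=True); 
u=proj(p,[[520,-99,75]])[0]; print(u)
c=int(u[0]),int(u[1]); save(p,"w4.png",crop=(c[0]-60,max(0,c[1]-55),c[0]+60,c[1]+55),scale=6)
print(portfit(p))
for d in tip_of(p,"port_slot")[:3]: print(d["confidence"],d["location"],at_z(p,d["location"],75))
for d in tip_of(p,"port_mouth")[:3]: print(d["confidence"],d["location"],at_z(p,d["location"],75))
print(sense()["t"])
E
```

```text
[246.2 176.6]
(array([520.8, -99.2]), np.float64(31.50374828673552), np.float64(-169.52907000796583), np.int64(114), np.float64(-169.65925264788658), np.int64(197))
0.81 [234.0, 177.5] [ 518.7 -111.6   75. ]
0.55 [244.4, 178.8] [ 522.  -101.3   75. ]
0.58 [246.0, 178.1] [521.5 -99.5  75. ]
12.7583
```

View pics/w4.png

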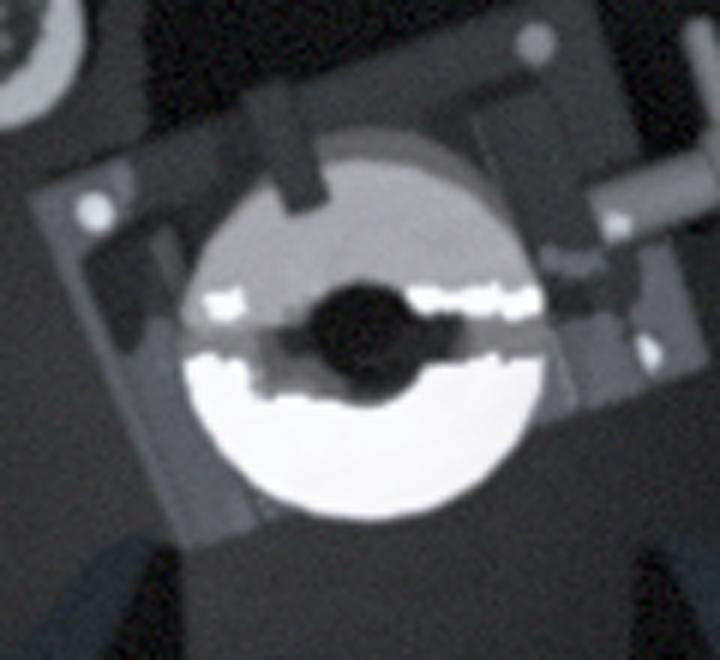

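```bash
python3 - <<'E'
from h import *
np.set_printoptions(precision=1,suppress=True)
p=np.load("w4.npy",allow_pickle=True).item()
x0,y0=246-60,176-55
f=lambda u,v,z:at_z(p,(x0+(u+.5)/6-.5,y0+(v+.5)/6-.5),z)
hd=lambda a,b:np.degrees(np.arctan2(*(b-a)[:2][::-1]))
C=np.array([520.8,-99.3,79])
L1,L0,R1,R0=f(245,95,79),f(290,215,79),f(288,80,79),f(328,198,79)
print(L1,L0,R1,R0,hd(L0,L1),hd(R0,R1),hd(C,(L1+R1)/2),hd(C,(L0+R0)/2))
X,c=cloud(p); 
h=X[(np.hypot(X[:,0]-520,X[:,1]+99)<120)&(X[:,2]>5)]; hh,e=np.histogram(h[:,2],bins=np.arange(5,60,3)); print(list(zip(e,hh)))
for z in (10,16): print("base",hd(f(590,0,z),f(35,190,z)), hd(f(190,548,z),f(35,190,z)))
s1=f(258,347,75);print("slotL",s1,hd(C,s1))
# rib points from depth: edge per-strip centroid in port frame
m=(X[:,2]>76.8)&(X[:,2]<82); 
Q=np.array([at_z(p,u,79.) for u in c[m]]); d=Q-C; r=np.hypot(d[:,0],d[:,1]); s=(r>24)&(r<49)
q=Q[s]
an=np.degrees(np.arctan2(d[s][:,1],d[s][:,0])); near=np.abs((an+168+180)%360-180)<20; q=q[near]
print(near.sum(), hd(C,q.mean(0)), cv2.minAreaRect(q[:,:2].astype(np.float32)))
v=cv2.fitLine(q[:,:2].astype(np.float32),cv2.DIST_L2,0,.01,.01).ravel(); print(np.degrees(np.arctan2(v[1],v[0])),v)
E
```

```text
[ 476.1 -110.7   79. ] [ 496.8 -107.2   79. ] [ 475.  -103.3   79. ] [ 495.1 -100.4   79. ] -170.34678534180307 -171.84995049871796 -170.36916671727826 -169.78444179493076
[(np.int64(5), np.int64(7)), (np.int64(8), np.int64(83)), (np.int64(11), np.int64(1810)), (np.int64(14), np.int64(938)), (np.int64(17), np.int64(35)), (np.int64(20), np.int64(27)), (np.int64(23), np.int64(33)), (np.int64(26), np.int64(36)), (np.int64(29), np.int64(39)), (np.int64(32), np.int64(37)), (np.int64(35), np.int64(133)), (np.int64(38), np.int64(260)), (np.int64(41), np.int64(251)), (np.int64(44), np.int64(367)), (np.int64(47), np.int64(470)), (np.int64(50), np.int64(32)), (np.int64(53), np.int64(53)), (np.int64(56), np.int64(844))]
base -81.46806047278925 -169.36927024624032
base -81.46806047278922 -169.3692702462403
slotL [ 518.7 -117.4   75. ] -96.59246694272241
194 -169.65654663782118 ((486.1165771484375, -104.2895736694336), (15.697413444519043, 22.58193588256836), 84.70756530761719)
10.844295 [   1.     0.2  486.  -105.7]
```

```bash
python3 - <<'E'
from h import *
np.set_printoptions(precision=2,suppress=True)
a=np.radians(98.5); P=[464.0,-338.6]
move_pose([*P,172+110],Rm(a))
print("stop",line_to([*P,172+64],rate=120,max_force=12))
set_gripper(0); s=sense(); print(s["finger_gap"],s["contact_force"],s["eef_pos"])
line_to([*P,172+170],rate=150)
s=sense(); print(s["finger_gap"],s["contact_force"],s["moment"],s["t"])
move_pose([520.8,-99.3,172+170],Rm(np.radians(85)))
p=snapshot("wrist"); save(p,"w5.png",scale=1.5); np.save("w5.npy",p,allow_pickle=True)
q=snapshot("side"); save(q,"s5.png",crop=(160,130,320,280),scale=5); np.save("s5.npy",q,allow_pickle=True)
q=snapshot("scene"); save(q,"sc5.png",crop=(130,90,270,230),scale=5); np.save("sc5.npy",q,allow_pickle=True)
print(sense()["t"])
E
```

```text
stop False
23.73206263812669 [0.17 0.25 3.1 ] [ 464.15 -338.76  236.55]
23.543787950272048 [ 0.71  1.34 -1.73] [-0.08  0.09  0.04] 15.7167
16.8333
```

View pics/s5.png

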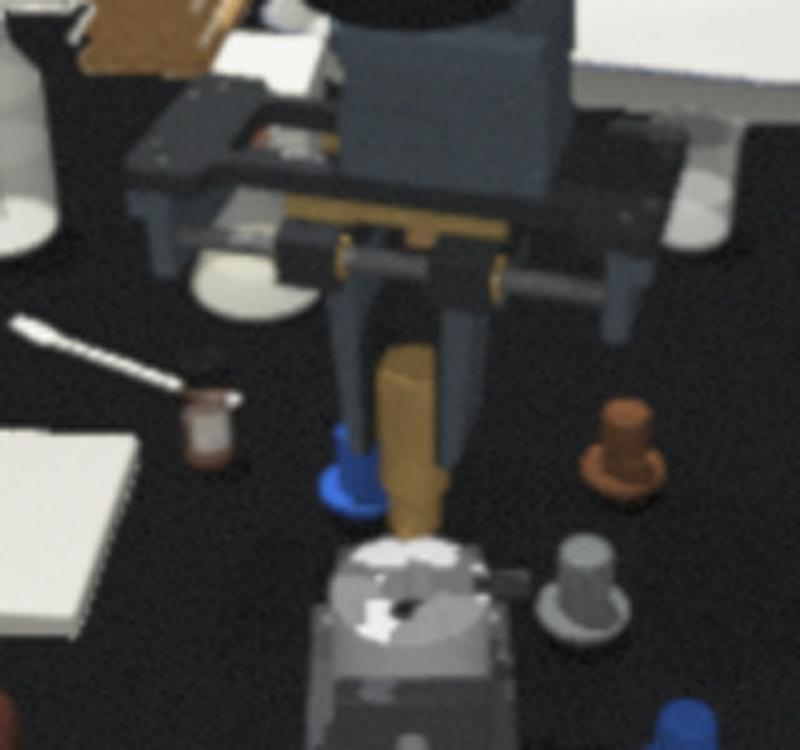

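View pics/sc5.png

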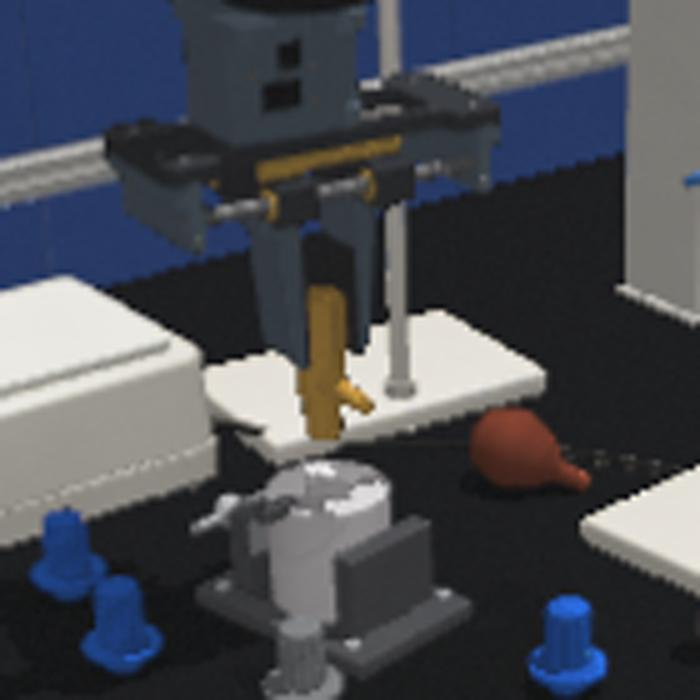

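View pics/w5.png

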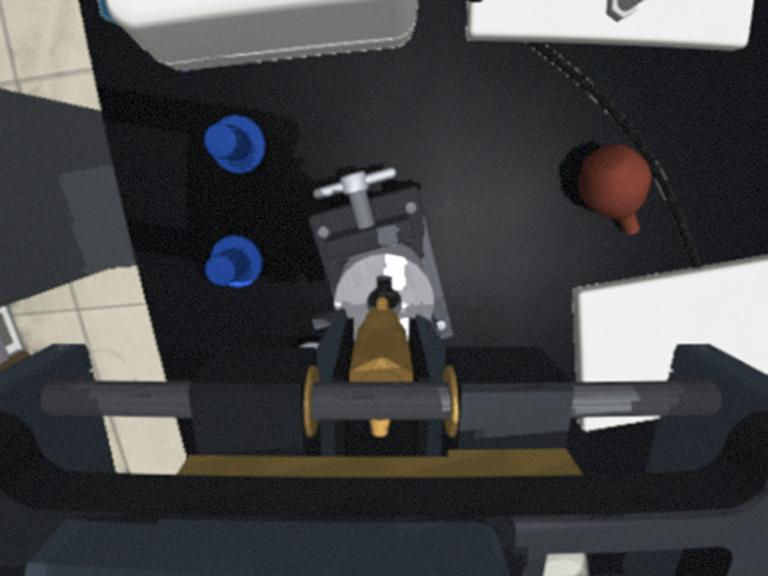

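```bash
python3 - <<'E'
from h import *
np.set_printoptions(precision=2,suppress=True)
P=[520.8,-99.3]
print(line_to([*P,320],rate=100,max_force=12)); s0=sense(); print(s0["contact_force"],s0["eef_pos"])
print("stop",line_to([*P,297],rate=30,max_force=8))
s=sense(); print(s["contact_force"]-s0["contact_force"],s["moment"]-s0["moment"],s["eef_pos"],s["finger_gap"],s["t"])
E
```

```text
False
[-0.5   0.26 -1.63] [520.69 -99.85 319.69]
stop False
[ 1.15 -0.16 -1.08] [ 0.08 -0.28  0.06] [520.93 -99.28 297.02] 23.862704204393705 18.1167
```

```bash
python3 - <<'E'
from h import *
np.set_printoptions(precision=2,suppress=True)
P=[520.8,-99.3]
for dth,z in [(12,296.8),(25,296.7),(38,296.6)]:
    move_pose([*P,z],Rm(np.radians(85-dth)))
    s=sense(); print(dth,s["contact_force"],s["moment"],s["eef_pos"],s["finger_gap"],s["t"])
    if np.abs(s["contact_force"]).max()>30: break
p=snapshot("wrist"); save(p,"w6.png",scale=1.5)
E
```

```text
12 [ 1.81  1.15 -0.48] [ 0.   -0.49  0.04] [521.11 -99.31 297.15] 24.37816778777486 18.4333
25 [ 3.9  -0.28 -0.6 ] [-0.09 -0.76 -0.02] [521.32 -99.38 297.09] 23.88864212976326 18.7667
38 [ 5.84 -0.73 -2.64] [-0.26 -1.07  0.04] [521.5  -99.51 296.77] 23.890172369367352 19.1
```

View pics/w6.png

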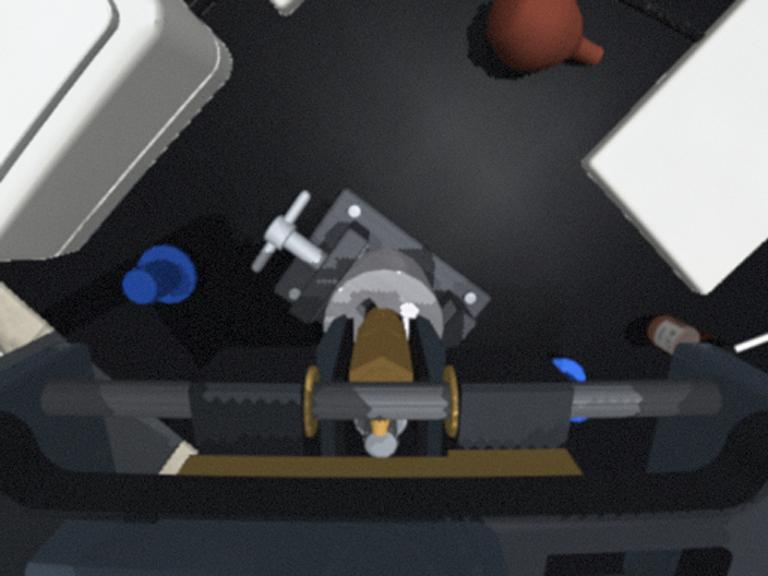

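```bash
python3 - <<'E'
from h import *
np.set_printoptions(precision=2,suppress=True)
P=np.array([521.8,-99.5])
for dth,z in [(48,296.0),(57,295.4),(66,294.8),(75,294.2)]:
    move_pose([*P,z],Rm(np.radians(85-dth)))
    s=sense(); print(dth,s["contact_force"],s["moment"],s["eef_pos"],s["finger_gap"],s["t"])
    if np.abs(s["contact_force"]).max()>40: print("brk");break
E
```

```text
48 [ 4.4  -1.31 -2.42] [-0.46 -0.94  0.05] [522.17 -99.7  296.16] 23.627739951623298 19.4417
57 [ 4.25 -2.   -1.47] [-0.48 -0.97 -0.02] [522.19 -99.7  295.76] 23.766654652064524 19.7167
66 [ 3.7  -2.25 -0.06] [-0.66 -0.99 -0.01] [522.28 -99.86 295.29] 23.938095611774717 19.9917
75 [ 4.11 -2.36  0.72] [-0.53 -0.92  0.04] [522.35 -99.84 294.93] 23.501651054491074 20.2667
```

```bash
python3 - <<'E'
from h import *
np.set_printoptions(precision=2,suppress=True)
s=sense(); print(s["eef_pos"],s["contact_force"])
set_gripper(50)
print(line_to([522,-99.7,340],rate=80,max_force=15))
print(sense()["finger_gap"],sense()["t"])
line_to([522,-99.7,400],rate=150)
move_pose([555,-93.5,400],Rm(np.radians(170)))
p=snapshot("wrist"); np.save("w7.npy",p,allow_pickle=True)
u=proj(p,[[510,-100,90]])[0]; c=int(u[0]),int(u[1]); print(c)
save(p,"w7.png",crop=(c[0]-70,c[1]-65,c[0]+70,c[1]+55),scale=5)
q=snapshot("side"); save(q,"s7.png",crop=(190,180,320,300),scale=6); np.save("s7.npy",q,allow_pickle=True)
for t in ["elbow_grip","barb_tip"]:
    for d in tip_of(p,t)[:2]: print(t,d["confidence"],d["location"],at_depth(p,d["location"]))
print(sense()["t"])
E
```

```text
[522.35 -99.84 294.93] [ 4.11 -2.36  0.72]
False
50.14552913543573 21.575
(238, 151)
elbow_grip 0.76 [238.8, 163.5] [516.02 -98.51 135.94]
barb_tip 0.9 [230.6, 116.8] [ 471.96 -108.54    1.23]
barb_tip 0.38 [227.3, 160.1] [ 514.27 -111.06  112.11]
24.675
```

View pics/w7.png

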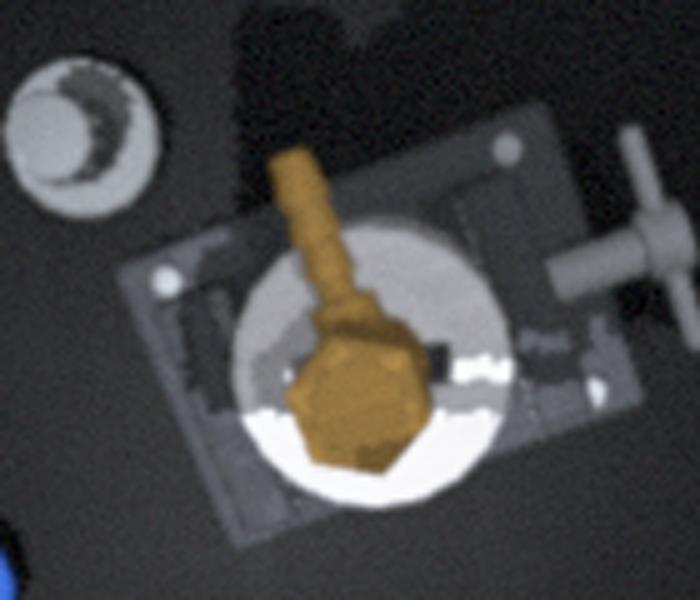

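View pics/s7.png

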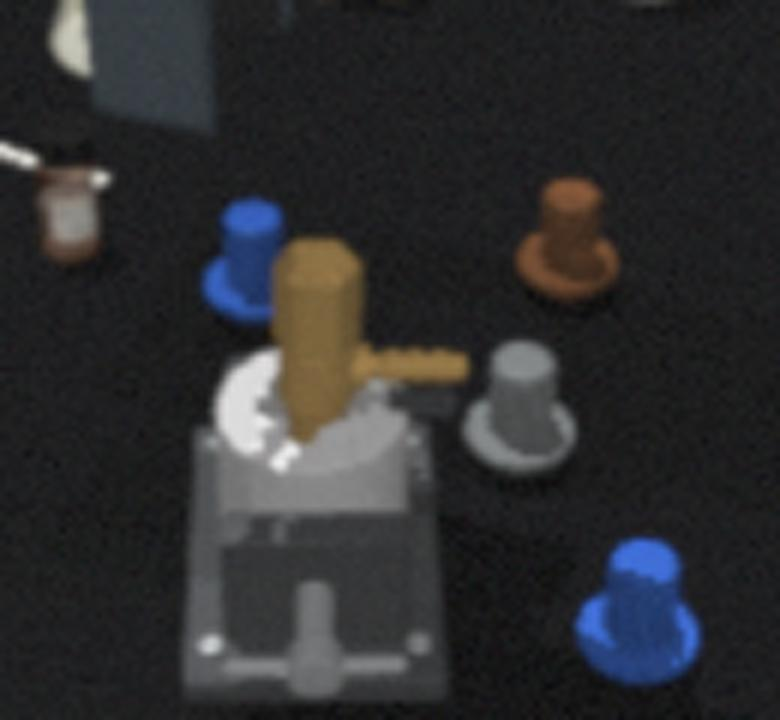

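```bash
cat > chk.py <<'E'
from h import *
import sys
np.set_printoptions(precision=1,suppress=True)
p=np.load(sys.argv[1],allow_pickle=True).item()
X,c=cloud(p)
m=(np.hypot(X[:,0]-520,X[:,1]+99)<25)&(X[:,2]>120)&(X[:,2]<150)
t=m&(X[:,2]>131); zt=np.median(X[t,2]); print("top z",zt,t.sum())
Q=np.array([at_z(p,u,134.5) for u in c[t]]); print("top c",(Q.max(0)+Q.min(0))/2,Q.mean(0),np.ptp(Q,axis=0)); print(cv2.minAreaRect(Q[:,:2].astype(np.float32)))
# plane tilt
A=np.c_[X[t,:2]-X[t,:2].mean(0),np.ones(t.sum())]; print("tilt",np.linalg.lstsq(A,X[t,2],rcond=None)[0])
# barb by colour
im=cv2.cvtColor(p["image"],cv2.COLOR_RGB2HSV); hsv=im[c[:,1],c[:,0]]
b=(hsv[:,1]>100)&(hsv[:,0]<30)&(X[:,2]>84)&(X[:,2]<108)&(np.hypot(X[:,0]-520.8,X[:,1]+99.3)<60)
C=np.array([520.8,-99.3]); d=X[b][:,:2]-C; r=np.hypot(*d.T); s=r>22
print("barb",s.sum(),X[b][s].mean(0),r.max(),np.degrees(np.arctan2(*d[s].mean(0)[::-1])))
v=np.linalg.svd(d[s]-d[s].mean(0))[2][0]; print("axis",np.degrees(np.arctan2(-abs(v[1])*np.sign(v[0]*v[1]),-abs(v[0]))))
E
python3 chk.py w7.npy
```

```text
top z 135.70364024485065 605
top c [519.6 -99.  134.5] [519.2 -98.8 134.5] [27.1 25.1  0. ]
((519.0870361328125, -98.87840270996094), (26.15733528137207, 24.71636962890625), 68.34661102294922)
tilt [  0.   -0.  135.7]
barb 241 [ 485.  -104.3   96.8] 49.46002525411564 -171.9876158567935
axis -169.80876192114877
```

```bash
python3 - <<'E'
from h import *
p=snapshot("wrist"); np.save("w8.npy",p,allow_pickle=True)
q=snapshot("scene"); save(q,"sc8.png",crop=(130,90,370,330),scale=2.5)
E
python3 chk.py w8.npy
```

```text
top z 135.6646073463985 604
top c [519.4 -99.  134.5] [519.2 -98.9 134.5] [26.3 25.1  0. ]
((519.2615966796875, -99.02936553955078), (25.630756378173828, 24.996139526367188), 79.924560546875)
tilt [  0.   -0.  135.7]
barb 241 [ 485.1 -104.3   96.8] 49.40062006675921 -172.01224421377984
axis -170.1465513006123
```

View pics/sc8.png

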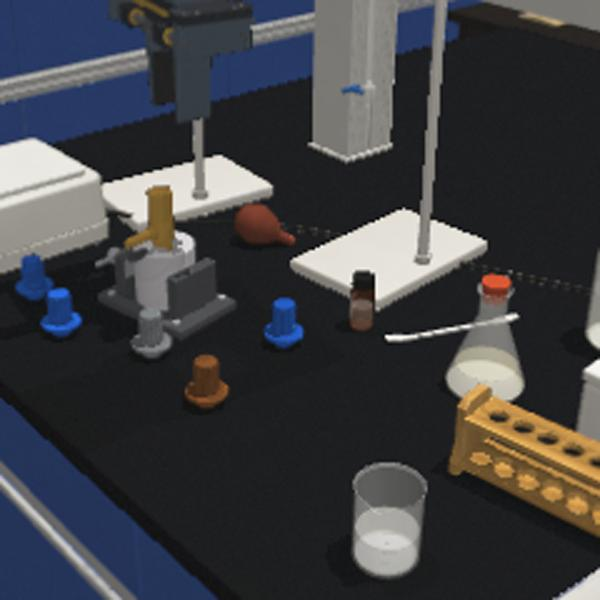

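The scene picture shows the grey plug upright at (152,333) beside the vice. The elbow stands seated in the port at (160,215), with its barb along the pointer. The look-alikes and bystanders have not moved.

```bash
python3 -c "
from workcell import *
hand_in(); print(sense()['t'])"
```

```text
the job is handed in; nothing more can be done
the job is handed in; nothing more can be done
```

I handed the job in at about 25 s of the 54 s allowed; no verdict was reported.

- **Plug:** I pulled the grey plug straight up and stood it upright at about (455, -168), beside the vice. The last picture shows it still standing.
- **Elbow:** I lowered it with its barb over the marked slot. It went down to the seal with about 1 N of change in force. I then screwed it 75° clockwise while following it down, let go and backed off.

**Last checks:**
- **Direction:** the barb pointed at -170° to -172°, against a pointer I measured at about -170°. The two measures of the barb (along its length, and from the port's axis to the barb) disagree by about 2°.
- **Seating:** the elbow stood upright and did not move between two looks. Its top read 135.7 mm. The camera read about 1 mm high on the elbow earlier, so that suggests the seal is pressed about 1.4 mm. This is at the low edge of the expected 1.5 to 2 mm and within measuring error. The arm's own height reading gave about 1.7 mm.
- **Side force:** there was up to about 6 N sideways while screwing, because I held the elbow about 1 mm off its axis. I shifted the gripper to ease it.
- **Other things:** in the last scene picture the flask, vial, beaker and the blue and brown look-alikes are where they started.

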